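# Put the rule bender's set-up kit back in its foam tray

## Robot

A 6-joint arm with a two-finger parallel gripper is mounted at the origin on a cart in front of the work surface, level with it; the furniture and walls round the work are solid. World frame = base frame: x ahead of the robot, y to its left, z up, the work surface at z = 0. Lengths are in mm, angles in rad, forces in N, time in s.
With the tool pointing down it reaches from about 275 to 750 mm from the base axis. Payload 10.2 kg.
Tool frame: the origin (TCP) lies at the very end of the fingers, on their centre line; the grasp point (between the pads) lies 19 mm behind it; z points along the fingers, y is the line along which they close (so a half turn about z gives the same grasp; the last joint's range is limited). The gripper opens to 85 mm and grips with 20 to 120 N. Pads are 22 mm wide; open, the fingers measure 114 mm over their backs; the gripper's body (76 mm by 85 mm) begins 54 mm behind the grasp point. The pads swing forward as they close: fully open they stand 13 mm farther back than shut.
Start: joints at [1.116, 0.313, 1.498, -0, 1.331, -0.223], TCP at [120.621, 510.962, 231.294] pointing down, gripper open.
Joint ranges: [-2.94, 2.94], [-0.97, 2.17], [0.19, 2.56], [-1.23, 4.37], [0.02, 3.11], [-2.88, 2.88]. Speed limits (rad/s): [2.39, 2.39, 3.01, 3.14, 3.14, 3.14].

## Interface

Orientations are given as a unit quaternion [w, x, y, z].
In Python, from rig import ctrl, optics gives the robot as it stands. The module is installed in compiled form; this text tells all that it offers.
- The arm moves only by the shell command python3 -m handwheel 'ROWS' [FORCE]. ROWS is JSON, a list that holds one entry, the list of rows, each a list of 5 numbers: the gripper command: -1 is fully open, 1 is shut, values between are in proportion, then the shift along the world's x, y, z in units of 50 mm (1.0 is 50 mm), then the turn about the world's z in units of 8 degrees (1.0 is 8 degrees). In form: [[[gripper, tx, ty, tz, twist], ...]]. A call has 1 to 10 rows; each row shifts and turns the commanded pose from where the row before left it; what a row does not reach is not made up. A row lasts 1/10 s, in which the tool goes at most 50 mm and 8.59 degrees, less where a joint would pass 70% of its speed; a pose out of reach is approached as far as the arm can. A call is refused whole if a number of a shift passes 1 or a number of a turn 1, either way. A call with a gripper value outside its range is refused whole. The fingers move at their own pace and stop on an object; FORCE is the grip in N (left out, the last holds). Time passes only in rows, so rows that do not move let the fingers close. It gives the time, the measured TCP pose, the force, the opening and the grip force at its end, in the units of the state.
- ctrl.sense(): the state, without advancing time (a new reading comes with each control period).
- optics.capture(name): name is "scene" or "top" or "wrist"; returns a dict with "img" (480x640x3 uint8, blue, green, red), "K" (3x3 intrinsics, pixels), "R" (3x3) and "t" (3): a world point X has camera coordinates R X + t. Camera axes: x right, y down, z forward; pixel columns grow to the right and rows downward; lengths in mm; the calibration is good to about 2 mm. A picture is of the moment at which its call begins. There is no depth.
- ctrl.finish_job(): hands the job in; it is judged then, once.
The state is a dict: "time_s": time; "joints": joint angles; "dq": joint speeds; "tau": joint torques, N m; "eef_pos": TCP position; "ee_rot": TCP orientation; "force": force on the tool from outside, world axes, zero at the start; "wrist_torque": the same for the moment, N m; "grip_width": opening from 0.0 (shut) to 1.0 (fully open); "grip_force": force on a finger pad.
Only numpy, scipy, OpenCV 4.12 (cv2) and the standard library are available. Lean on these libraries where they do the work, as an engineer would, in place of code of your own. Each camera call takes 0.05 s, during which the arm holds its last target. There are 200 camera calls.

## Task

Put the set-up kit back in its foam-lined tray: the try square, the marker pen, the riser block and the notched bending die each belong flat and squarely in the cut-out made for them. The die has been put by mistake into the riser block's cut-out, so it has to come out of there first. Leave the two rolls of tape where they lie.

Things in the scene. Friction and masses are not known exactly. Their poses are not given: they have to be found in the camera images.
- die_mid (a point): light grey steel bending die, 46 x 30 x 20 mm (x, y, z), V notch along x in its top; 0.13 kg. Frame at its centre, 10 mm above its underside. Grip it across the 30 mm (closing along its y), fingertips over 8 mm above its underside to clear the foam. At the start it lies flat in the riser block's cut-out, long side along the long side of that, its top 12 mm above the foam.
- riser_mid (a point): riser block: plain dark steel block with a band of tape, 31 x 73 x 30 mm (x, y, z), 0.35 kg, flat on the bench at the start. Frame at its centre, 15 mm above its underside. Grip it across the 31 mm (closing along its x).
- marker_mid (a point): marker pen, white with a black cap, lying on the bench, 16 x 122 x 16 mm (x, y, z), 18 g; it does not roll. Frame at its centre, 8 mm above its underside. Grip it across the 16 mm (closing along its x).
- square_mid (a point): try square lying flat on the bench, 0.24 kg: dark stock 76 x 14 x 22 mm (x, y, z) and a thin bright blade at a right angle. Frame at the middle of the stock, 11 mm above its underside; the blade, 2 mm thick and level with the underside, spans x +16 to +38 mm, y -125 to -7 mm. Grip the stock near its middle across the 14 mm (closing along y); it lifts level.
- die_bay (a point): cut-out for the bending die, 58 x 42 mm (x, y), plain and the smallest, in one of four equal foam inlays (100 x 156 mm) set in any order in a 208 x 320 mm grey tray. Fixed; 8 mm deep, floor 14 mm and foam top 22 mm above the bench; 6 mm play all round. Frame: on its floor, at the centre; the thing's x and y lie along this frame's, either way round. No finger scoops.
- riser_bay (a point): cut-out for the riser block, 43 x 85 mm (x, y), in another foam inlay of the tray. Fixed; 8 mm deep, floor 14 mm and foam top 22 mm above the bench; 6 mm play all round. Frame: on its floor, at the centre; the thing's x and y lie along this frame's, either way round. Finger scoops, 17 mm radius, in mid +x and -x sides. The die lies in it at the start.
- marker_bay (a point): cut-out for the marker, 28 x 134 mm (x, y), the long narrow slot, in another foam inlay of the tray. Fixed; 8 mm deep, floor 14 mm and foam top 22 mm above the bench; 6 mm play all round. Frame: on its floor, at the centre; the thing's x and y lie along this frame's, either way round. Finger scoops, 19 mm radius, in mid +x and -x sides.
- square_bay (a point): L-shaped cut-out for the try square in another inlay. Fixed; 8 mm deep, floor 14 mm and foam top 22 mm above the bench; 6 mm play all round. Frame: on its floor, where the middle of the stock goes; the thing's x and y lie along this frame's, one way round only. Stock leg x -44 to +44, y -13 to +13 mm; blade leg x +10 to +44, to y -131 mm; finger scoop, 18 mm radius, on the leg's -y side.
- black_tape_mid (a point): roll of black tape, 70 mm across, 18 mm high, lying loose beyond the tray; frame at its centre. A bystander: leave it alone.
- masking_tape_mid (a point): roll of pale masking tape, 110 mm across, 24 mm high, lying loose on the right; frame at its centre. A bystander: leave it alone.

How it is judged:
By the outcome, as a careful person would: the job done as asked, in the order asked, and still so for the second after the job is handed in, with the robot touching nothing.
It also fails if it takes over 102 s, if anything falls off the work surface, if the arm or the gripper's body presses on something with over 40 N, if the wrist force passes 120 N, or if a joint passes its speed limit or range.

## Working session

There is one attempt and no reset: what is moved stays moved. The work goes in short steps, Python scripts to look and compute and a shell command to move; the robot and the scene stay as the last step left them, time stands still between calls to the robot, and variables do not carry over. Pictures are saved under pics/ and viewed, at most 14 in all, crops included, and the job is handed in when it is done.

```bash
mkdir -p pics
cat > h.py <<'E'
import numpy as np, cv2
from rig import ctrl, optics
def shot(n,f):
    c=optics.capture(n); cv2.imwrite('pics/'+f,c['img']); np.savez('pics/'+f+'.npz',**c); return c
def px2w(f,pts,z):
    c=np.load('pics/'+f+'.npz'); K,R,t=c['K'],c['R'],c['t']
    C=-R.T@t; out=[]
    for u,v in pts:
        d=R.T@np.linalg.inv(K)@np.array([u,v,1.]); out.append(C+d*(z-C[2])/d[2])
    return np.round(np.array(out),1)
def w2px(f,P):
    c=np.load('pics/'+f+'.npz'); q=(c['K']@(c['R']@np.array(P,float).T+c['t'].reshape(3,1))).T
    return q[:,:2]/q[:,2:]
E
python3 - <<'E'
from h import *
for n in ('top','scene'):
    c=shot(n,n+'0.png'); print(n,-c['R'].T@c['t'],c['R'].round(2).tolist(),c['K'][0,0])
print(ctrl.sense())
E
```

```text
top [489.15903992 156.71028357 965.16671453] [[-0.0, -1.0, 0.02], [-0.99, 0.0, -0.1], [0.1, -0.02, -0.99]] 485.13740858391355
scene [ 165.24186213 -643.32998633  863.86442251] [[0.88, -0.47, -0.01], [-0.33, -0.59, -0.74], [0.34, 0.66, -0.67]] 544.482346613155
{'time_s': 0.1, 'joints': array([ 1.11561061e+00,  3.13365107e-01,  1.49833091e+00, -7.98422648e-06,
        1.33100568e+00, -2.23424046e-01]), 'dq': array([-1.52724421e-03, -9.26272503e-04, -6.01454305e-05, -8.92637848e-04,
        6.10102433e-04,  2.26574210e-04]), 'tau': array([ 1.69585590e-03, -4.12900364e+01, -2.60140175e+01, -1.35852670e-04,
        2.98776911e-03,  1.87468260e-05]), 'eef_pos': array([120.51496282, 510.75341127, 230.81848184]), 'ee_rot': array([-1.80906364e-04,  1.15620699e-01,  9.93293283e-01, -5.24197619e-04]), 'force': array([-0.05700729,  0.00447503,  0.0850939 ]), 'wrist_torque': array([ 0.01374503, -0.01904334,  0.03320331]), 'grip_force': 0.0, 'grip_width': 1.0024828992788275}
```

View pics/top0.png

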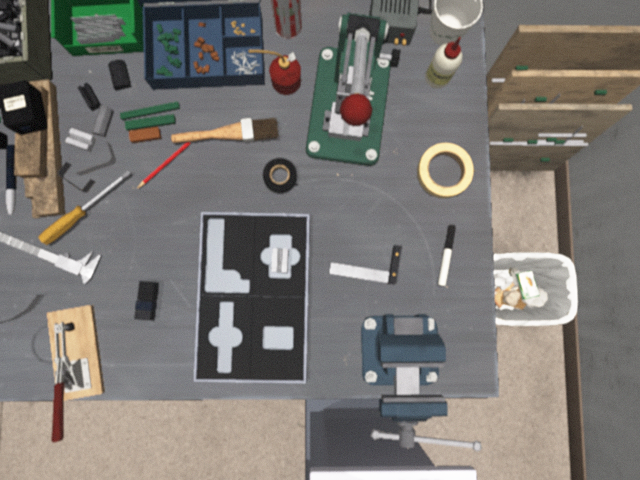

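View pics/scene0.png

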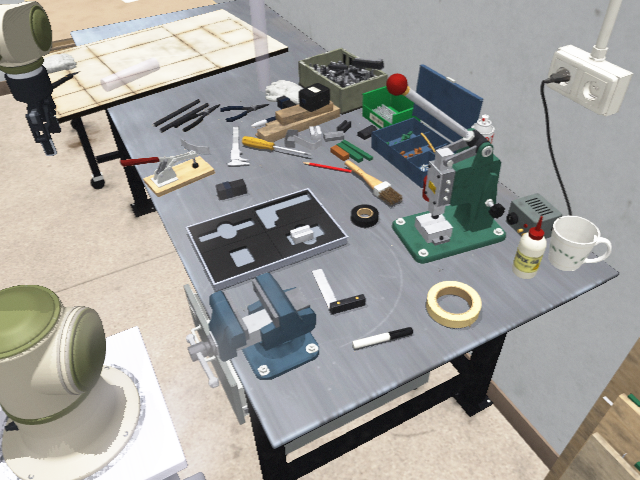

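The top view shows the tray at (197–310, 212–382) with bays: square (225,255), riser with die (281,257), marker (225,337), die (278,337). The riser is at (147,300), the square's stock at (395,265), the marker at (447,255), and the vise at (405,350). Next I'll enlarge these areas.

Run:
```python
from h import *
i=cv2.imread('pics/top0.png')
def crop(x,y,w,h,s,f): cv2.imwrite('pics/'+f,cv2.resize(i[y:y+h,x:x+w],None,fx=s,fy=s,interpolation=cv2.INTER_CUBIC))
crop(190,205,125,185,3.2,'cA.png')
a=cv2.resize(i[215:295,325:465],None,fx=5.0,fy=5.0,interpolation=cv2.INTER_CUBIC)
b=cv2.resize(i[275:325,130:165],None,fx=3.,fy=3.,interpolation=cv2.INTER_CUBIC)
out=np.zeros((560,700,3),np.uint8); out[:400]=a; out[405:555,:105]=b; 
cv2.imwrite('pics/cB.png',out)
print(px2w('top0.png',[(147,300),(395,265),(447,255),(405,350),(281,257),(380,385),(440,385),(360,320)],20))
```

```text
[[ 476.7  473.4   20. ]
 [ 543.1   -6.1   20. ]
 [ 562.5 -108.9   20. ]
 [ 379.7  -22.3   20. ]
 [ 559.1  216.5   20. ]
 [ 314.5   26.9   20. ]
 [ 313.7  -87.9   20. ]
 [ 437.    63.6   20. ]]
```

View pics/cA.png

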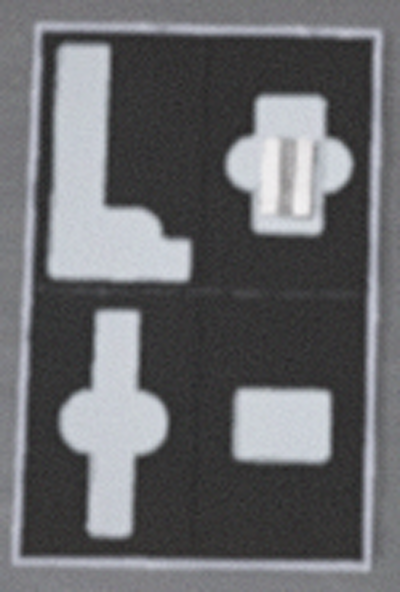

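View pics/cB.png

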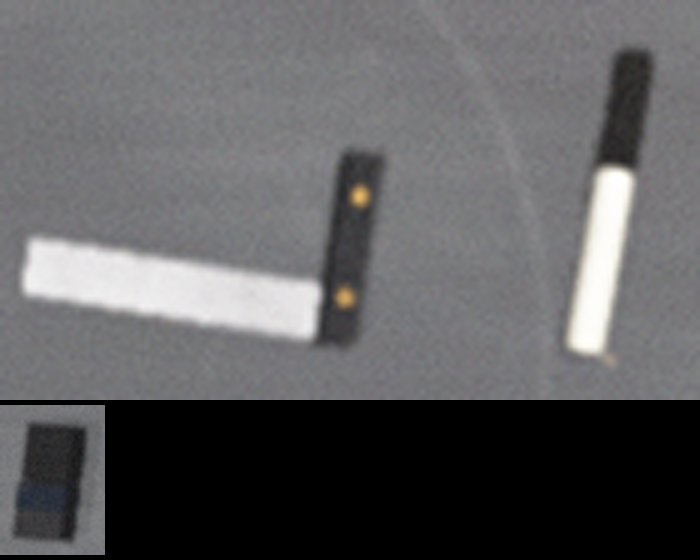

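The crops show the edges well enough to start. In crop A, the die's top centre is at (288,177), the riser bay spans (251–327, 95–236), the die bay (233–332, 389–463), the marker bay (87–140, 310–538), and the square bay's L has its stock leg at the bottom and its blade leg on the left. In crop B, the square's brass dots are at (360,196) and (345,297), and the marker runs from (634,50) to (587,352).

Run:
```python
from h import *
A=lambda p:[(x/3.2+190-.35,y/3.2+205-.35) for x,y in p]
B=lambda p:[(x/5+325-.4,y/5+215-.4) for x,y in p]
Rr=lambda p:[(x/3+130-.33,y/3+275-.33) for x,y in p]
w=lambda p,z: px2w('top0.png',p,z)[:,:2]
ang=lambda a,b: round(np.degrees(np.arctan2(*(b-a)[::-1])),1)
def rect(n,p,z):   # TL TR BR BL ; long-direction angles
    q=w(p,z); print(n,'c',q.mean(0).round(1),'vert ang',ang(q[3],q[0]),ang(q[2],q[1]),'horiz ang',ang(q[1],q[0]),ang(q[2],q[3]),'size',np.linalg.norm(q[3]-q[0]).round(),np.linalg.norm(q[1]-q[0]).round())
rect('tray',A([(40,30),(380,33),(370,565),(15,563)]),22)
rect('riserbay',A([(257,95),(327,97),(322,236),(251,235)]),18)
rect('diebay',A([(237,389),(332,391),(329,463),(233,460)]),18)
rect('markbay',A([(97,310),(140,311),(132,538),(87,535)]),18)
rect('sqbay stock',A([(51,238),(191,240),(190,281),(47,278)]),18)
rect('sqbay blade',A([(60,43),(110,44),(105,278),(47,278)]),18)
rect('die',A([(262,136),(320,138),(312,219),(258,216)]),34)
rect('riser',Rr([(28,19),(76,23),(62,136),(14,132)]),30)
q=w(B([(360,196),(345,297)]),22);print('sq dots',q,q.mean(0),ang(q[1],q[0]))
q=w(B([(25,267),(319,312)]),2);print('blade',q,ang(q[1],q[0]))
q=w(B([(634,50),(587,352)]),8);print('mark',q,q.mean(0),ang(q[1],q[0]))
```

```text
tray c [483.3 270.5] vert ang -1.4 -1.1 horiz ang 89.5 89.3 size 318.0 208.0
riserbay c [560.6 218.5] vert ang -2.0 -1.9 horiz ang 88.3 89.1 size 86.0 43.0
diebay c [404.  221.6] vert ang -2.7 -2.3 horiz ang 88.5 87.9 size 42.0 57.0
markbay c [406.2 322.5] vert ang -1.5 -1.2 horiz ang 88.5 85.9 size 133.0 26.0
sqbay stock c [503.8 320.7] vert ang -4.5 -0.7 horiz ang 89.1 88.6 size 24.0 85.0
sqbay blade c [564.2 345.6] vert ang -1.9 -0.2 horiz ang 88.9 89.8 size 144.0 31.0
die c [552.3 218.2] vert ang -2.4 -5.4 horiz ang 88.0 86.6 size 48.0 35.0
riser c [476.  474.4] vert ang -5.0 -5.2 horiz ang 85.1 85.1 size 71.0 31.0
sq dots [[564.9  -9.3]
 [525.4  -2.7]] [545.15  -6.  ] -9.5
blade [[538.4 121.2]
 [520.3   4.4]] 81.2
mark [[ 624.4 -123. ]
 [ 504.  -100.5]] [ 564.2  -111.75] -10.6
```

```bash
python3 -m handwheel '[[[-1,0.86,-0.585,-0.1,0.13],[-1,0.86,-0.585,-0.1,0.13],[-1,0.86,-0.585,-0.1,0.13],[-1,0.86,-0.585,-0.1,0.13],[-1,0.86,-0.585,-0.1,0.13],[-1,0.86,-0.585,-0.1,0.13],[-1,0.86,-0.585,-0.1,0.13],[-1,0.86,-0.585,-0.1,0.13],[-1,0.86,-0.585,-0.1,0.13],[-1,0.86,-0.585,-0.1,0.13]]]'
python3 -m handwheel '[[[0,0,0,0,0],[0,0,0,0,0]]]'
cat >> h.py <<'E'
def state():
    s=ctrl.sense(); w,x,y,z=s['ee_rot']
    ph=2*np.degrees(np.arctan2(y,x))-90
    print('t',round(s['time_s'],2),'pos',s['eef_pos'].round(1),'yaw',round((ph+90)%180-90,1),'width',round(s['grip_width']*85,1),'gf',round(s['grip_force'],1),'F',s['force'].round(1),'j',s['joints'].round(2))
    return s
E
python3 - <<'E'
from h import *
state(); c=shot('wrist','w1.png'); print(-c['R'].T@c['t'],c['R'].round(2).tolist())
E
```

```text
time_s: 1.1
eef_pos: [533.5, 229.5, 183.0]
ee_rot: [-0.0, 0.025, 1.0, -0.0]
force: [-0.4, 0.6, -0.3]
grip_width: 1.0
grip_force: 0.0
time_s: 1.3
eef_pos: [532.3, 230.3, 182.6]
ee_rot: [-0.001, 0.026, 1.0, -0.0]
force: [-0.4, -0.7, -0.3]
grip_width: 0.689
grip_force: 0.0
t 1.3 pos [532.3 230.3 182.6] yaw 87.0 width 58.6 gf 0.0 F [-0.4 -0.7 -0.3] j [ 0.21  0.47  1.4   0.    1.27 -1.31]
[461.7655103  234.34540014 325.24822956] [[0.05, 1.0, 0.0], [0.96, -0.05, 0.28], [0.28, -0.01, -0.96]]
```

View pics/w1.png

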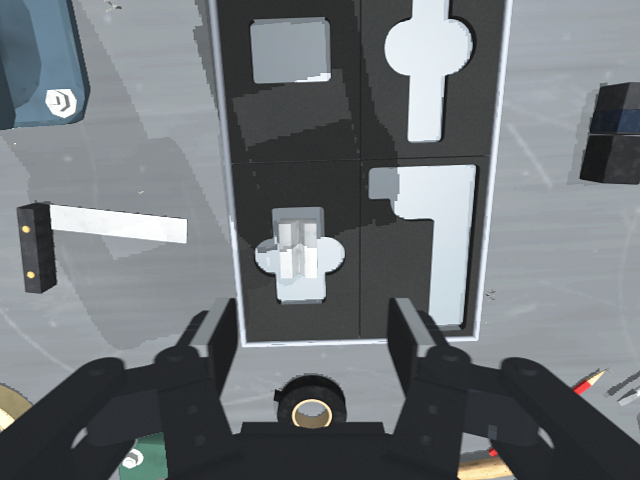

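The wrist view shows the die's top centre at about (298,250) in the riser bay, the die bay at (250–330, 17–83), and the square bay's L with its outer corner at (476,165). The tray is clear of obstacles.

Run:
```python
from h import *
w=lambda p,z: px2w('w1.png',p,z)[:,:2]
ang=lambda a,b: round(np.degrees(np.arctan2(*(b-a)[::-1])),1)
def rect(n,p,z):
    q=w(p,z); print(n,q.mean(0).round(1),ang(q[0],q[3]),ang(q[1],q[2]),'sz',np.linalg.norm(q[3]-q[0]).round(),np.linalg.norm(q[1]-q[0]).round())
rect('die',[(279,221),(318,223),(318,279),(279,277)],34)
rect('rbay',[(272,207),(324,207),(326,303),(277,303)],20)
rect('dbay',[(250,19),(329,16),(330,80),(254,83)],20)
print('sq stock top',w([(21,206),(48,203),(56,289),(26,293)],22), w([(21,206),(48,203),(56,289),(26,293)],22).mean(0))
print('sqbay',w([(369,169),(476,165),(464,325),(430,327),(370,198)],20))
i=cv2.imread('pics/w1.png')[190:320,235:365]; cv2.imwrite('pics/c2.png',cv2.resize(i,None,fx=4,fy=4,interpolation=cv2.INTER_CUBIC))
```

```text
die [551.7 218.8] -4.4 -2.7 sz 47.0 31.0
rbay [561.4 218.8] -1.7 -1.3 sz 85.0 42.0
dbay [403.5 221.8] -1.5 -1.2 sz 42.0 56.0
sq stock top [[506.3  -2.6]
 [505.   19.7]
 [579.1   8.3]
 [581.4 -18.4]] [542.95   1.75]
sqbay [[491.6 277.8]
 [492.8 361.8]
 [632.7 360.7]
 [633.1 330.6]
 [514.7 278.3]]
```

View pics/c2.png

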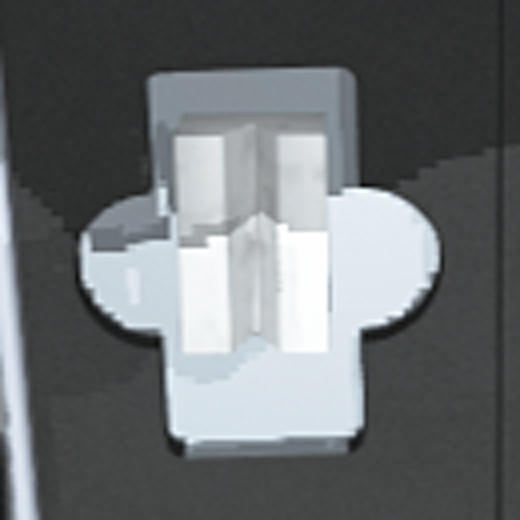

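```bash
python3 -m handwheel '[[[0,0.13,-0.08,-0.4,0.06],[0,0.13,-0.08,-0.6,0.06],[0,0.13,-0.075,-0.7,0],[0,0,0,-0.7,0],[0,0,0,-0.5,0],[0,0,0,-0.24,0],[0,0,0,0,0],[0,0,0,0,0]]]' 40
python3 - <<'E'
from h import *
state()
E
```

```text
time_s: 2.15
eef_pos: [552.0, 219.9, 27.8]
ee_rot: [0.001, 0.016, 1.0, 0.0]
force: [0.5, -1.5, 0.0]
grip_width: 0.499
grip_force: 0.0
t 2.15 pos [552.  219.9  27.8] yaw 88.1 width 42.4 gf 0.0 F [ 0.5 -1.5  0. ] j [ 0.18  0.68  1.49  0.    0.96 -1.36]
```

```bash
python3 -m handwheel '[[[0,0,-0.02,-0.07,0],[0.4,0,0,0,0],[1,0,0,0,0],[1,0,0,0,0],[1,0,0,0,0],[1,0,0,0,0]]]' 50
python3 - <<'E'
from h import *
state()
E
```

```text
time_s: 2.75
eef_pos: [552.1, 218.4, 23.9]
ee_rot: [0.001, 0.017, 1.0, 0.0]
force: [-0.7, -0.3, 6.9]
grip_width: 0.338
grip_force: 50.2
t 2.75 pos [552.1 218.4  23.9] yaw 88.1 width 28.7 gf 50.2 F [-0.7 -0.3  6.9] j [ 0.18  0.69  1.49 -0.    0.96 -1.36]
```

```bash
python3 -m handwheel '[[[1,0,0,0.2,0],[1,0,0,0.4,0],[1,0,0,0.5,0],[1,-0.42,0.01,0,-0.9],[1,-0.42,0.01,0,-0.9],[1,-0.42,0.01,0,-0.9],[1,-0.42,0.01,0,-0.9],[1,-0.42,0.01,0,-0.9],[1,-0.42,0.01,0,-0.9],[1,-0.42,0.01,0,-0.9]]]'
python3 -m handwheel '[[[1,0,0,0,-0.9],[1,0,0,0,-0.9],[1,0,0,0,-0.9],[1,0,0,0,-0.9],[1,0,0,0,-0.9],[1,0,0,0,-0.38],[1,0,0,0,0],[1,0,0,0,0]]]'
python3 - <<'E'
from h import *
state(); shot('wrist','w2.png')
E
```

```text
time_s: 3.75
eef_pos: [403.8, 221.7, 78.4]
ee_rot: [0.0, 0.443, 0.896, 0.0]
force: [0.7, 0.2, -2.2]
grip_width: 0.333
grip_force: 49.6
time_s: 4.55
eef_pos: [404.6, 221.8, 78.2]
ee_rot: [0.0, 0.715, 0.699, 0.0]
force: [0.3, 0.5, -1.8]
grip_width: 0.332
grip_force: 49.7
t 4.55 pos [404.6 221.8  78.2] yaw -1.3 width 28.2 gf 49.7 F [ 0.3  0.5 -1.8] j [ 0.25  0.37  1.87 -0.    0.9   0.27]
```

View pics/w2.png

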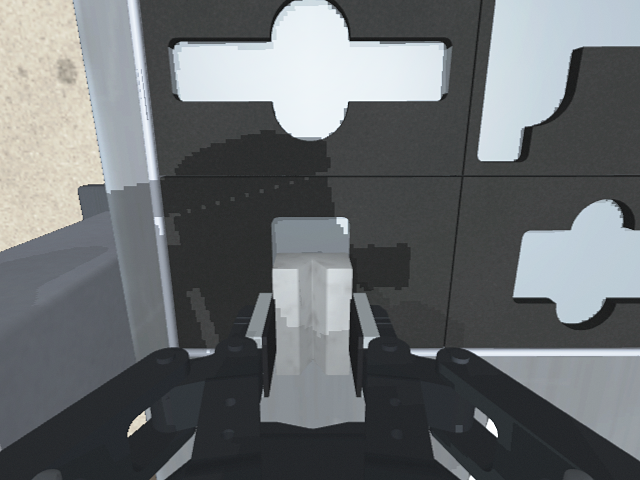

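The die is held squarely, lined up over its cut-out (271–350 px wide). I'll lower it.

```bash
python3 -m handwheel '[[[1,-0.01,0,-0.4,0],[1,0,0,-0.4,0],[1,0,0,-0.2,0],[1,0,0,-0.06,0],[1,0,0,0,0],[1,0,0,0,0]]]'
python3 - <<'E'
from h import *
state()
c=px2w('w2.png',[(172,40),(450,40),(446,101),(180,101)],22); print(c, c.mean(0))
E
```

```text
time_s: 5.2
eef_pos: [404.6, 221.9, 25.6]
ee_rot: [0.0, 0.715, 0.699, 0.0]
force: [1.5, 0.4, -2.0]
grip_width: 0.329
grip_force: 49.6
t 5.2 pos [404.6 221.9  25.6] yaw -1.3 width 28.0 gf 49.6 F [ 1.5  0.4 -2. ] j [0.25 0.47 1.9  0.   0.77 0.27]
[[342.  336.4  22. ]
 [472.5 333.6  22. ]
 [472.7 306.7  22. ]
 [342.5 309.5  22. ]] [407.425 321.55   22.   ]
```

```bash
python3 -m handwheel '[[[1,0,0,-0.03,0],[0.6,0,0,0,0],[0.1,0,0,0,0],[0,0,0,0,0],[0,0,0,0.2,0],[0,0,0,0.6,0],[0,0,0,0.8,0],[0,0,0,0.8,0]]]'
python3 -m handwheel '[[[-0.2,0.13,0.8,0.3,0.9],[-0.2,0.13,0.8,0.3,0.9],[-0.2,0.13,0.8,0.2,0.9],[-0.2,0.13,0.8,0,0.9],[-0.2,0.13,0.8,0,0.9],[-0.2,0.13,0.2,0,0.9],[-0.2,0,0.2,0,0.9],[-0.2,0,0,0,0.9],[-0.2,0,0,0,0.9],[-0.2,0,0,0,0.9]]]'
python3 -m handwheel '[[[-0.2,0,0,0,0.9],[-0.2,0,0,0,0.7],[-0.2,0,0,0,0],[-0.2,0,0,0,0]]]'
python3 - <<'E'
from h import *
state(); shot('wrist','w3.png')
E
```

```text
time_s: 6.0
eef_pos: [403.8, 221.7, 145.5]
ee_rot: [-0.0, 0.715, 0.699, -0.0]
force: [1.2, 0.0, -0.1]
grip_width: 0.5
grip_force: 0.0
time_s: 7.0
eef_pos: [442.9, 441.8, 184.2]
ee_rot: [0.0, 0.166, 0.986, 0.0]
force: [0.9, 0.1, 0.1]
grip_width: 0.601
grip_force: 0.0
time_s: 7.4
eef_pos: [443.1, 441.7, 183.9]
ee_rot: [0.0, 0.059, 0.998, 0.0]
force: [-0.1, 1.0, 0.5]
grip_width: 0.598
grip_force: 0.0
t 7.4 pos [443.1 441.7 183.9] yaw 83.3 width 50.9 gf 0.0 F [-0.1  1.   0.5] j [ 0.6   0.57  1.24 -0.    1.33 -0.86]
```

View pics/w3.png

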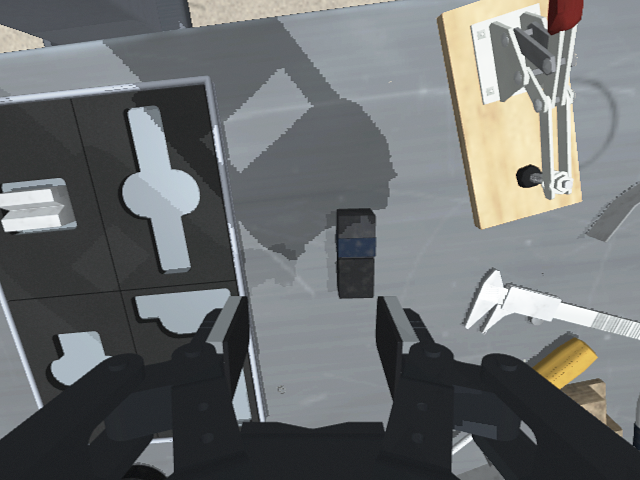

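The die sits in its own cut-out at the left, about (35,205). The riser is at x 337–376, y 209–297, nearly lined up with the gripper.

Run:
```python
from h import *
a=px2w('w3.png',[(338,297),(374,297),(337,221),(375,221),(337,209),(374,210)],30)[:,:2]; print(a)
b=px2w('w3.png',[(337,209),(374,210)],0)[:,:2]; print(b)
print('mark bay',px2w('w3.png',[(125,108),(159,107),(190,268),(162,272)],22), px2w('w3.png',[(125,108),(159,107),(190,268),(162,272)],22).mean(0))
```

```text
[[508.2 456.6]
 [511.7 486.8]
 [442.6 462.2]
 [446.2 492.3]
 [433.  463.2]
 [437.2 492.1]]
[[439.1 464.5]
 [443.7 496.3]]
mark bay [[339.1 312.5  22. ]
 [341.4 338.1  22. ]
 [470.6 334.8  22. ]
 [471.4 310.4  22. ]] [405.625 323.95   22.   ]
```

```bash
python3 -m handwheel '[[[-0.2,0.33,0.33,-0.4,0.1],[-0.2,0.32,0.34,-0.6,0.09],[-0.2,0,0,-0.7,0],[-0.2,0,0,-0.7,0],[-0.2,0,0,-0.6,0],[-0.2,0,0,-0.42,0],[-0.2,0,0,0,0],[0.3,0,0,0,0],[1,0,0,0,0],[1,0,0,0,0]]]' 80
python3 -m handwheel '[[[1,0,0,0,0],[1,0,0,0,0],[1,0,0,0,0]]]' 80
python3 - <<'E'
from h import *
state()
E
```

```text
time_s: 8.45
eef_pos: [476.4, 475.9, 14.5]
ee_rot: [0.001, 0.044, 0.999, 0.001]
force: [-0.5, -0.2, 6.3]
grip_width: 0.329
grip_force: 81.4
time_s: 8.75
eef_pos: [476.4, 475.9, 14.5]
ee_rot: [0.001, 0.044, 0.999, 0.001]
force: [-0.5, 0.1, 6.8]
grip_width: 0.331
grip_force: 81.5
t 8.75 pos [476.4 475.9  14.5] yaw 84.9 width 28.1 gf 81.5 F [-0.5  0.1  6.8] j [ 0.61  0.85  1.21  0.    1.08 -0.87]
```

```bash
python3 -m handwheel '[[[1,0,0,0.3,0],[1,0,0,0.6,0],[1,0,0,0.6,0],[1,0.2,-0.5,0.3,0.1],[1,0.25,-0.7,0,0.1],[1,0.25,-0.8,0,0.1],[1,0.25,-0.8,0,0.1],[1,0.25,-0.8,0,0.07],[1,0.25,-0.8,0,0],[1,0.25,-0.73,0,0]]]'
python3 -m handwheel '[[[1,0,0,0,0],[1,0,0,0,0],[1,0,0,0,0]]]' 80
python3 - <<'E'
from h import *
state(); shot('wrist','w4.png')
E
```

```text
time_s: 9.75
eef_pos: [560.8, 216.9, 103.3]
ee_rot: [0.0, 0.011, 1.0, -0.0]
force: [1.5, 0.5, -3.6]
grip_width: 0.33
grip_force: 80.4
time_s: 10.05
eef_pos: [560.3, 219.5, 102.9]
ee_rot: [0.0, 0.011, 1.0, 0.0]
force: [-0.6, 1.1, -4.0]
grip_width: 0.326
grip_force: 80.4
t 10.05 pos [560.3 219.5 102.9] yaw 88.8 width 27.7 gf 80.4 F [-0.6  1.1 -4. ] j [ 0.18  0.6   1.41  0.    1.13 -1.37]
```

View pics/w4.png

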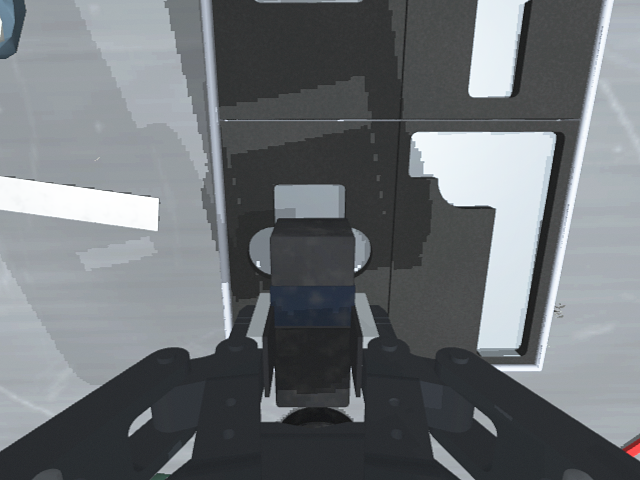

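Run:
```python
from h import *
for z in (88.4,118.4): print(z,w2px('w4.png',[(560.3-36.5,219.5-15.5,z),(560.3-36.5,219.5+15.5,z),(560.3+36.5,219.5-15.5,z),(560.3+36.5,219.5+15.5,z)]).round())
print('bay',px2w('w4.png',[(275,185),(344,185)],22), 'expected x -42.5')
q=px2w('w4.png',[(411,134),(556,134),(522,357),(478,355),(410,177)],22);print('sqbay',q)
```

```text
88.4 [[273. 218.]
 [346. 216.]
 [280. 369.]
 [346. 367.]]
118.4 [[264. 237.]
 [354. 235.]
 [274. 413.]
 [352. 412.]]
bay [[518.7 199.1  22. ]
 [519.6 239.4  22. ]] expected x -42.5
sqbay [[491.7 277.   22. ]
 [493.5 358.7  22. ]
 [636.8 358.6  22. ]
 [634.7 329.1  22. ]
 [515.8 277.7  22. ]]
```

```bash
python3 -m handwheel '[[[1,0.025,-0.01,-0.4,0],[1,0,0,-0.5,0],[1,0,0,-0.4,0],[1,0,0,-0.16,0],[1,0,0,0,0],[1,0,0,0,0]]]'
python3 - <<'E'
from h import *
state()
E
```

```text
time_s: 10.7
eef_pos: [562.1, 218.9, 30.1]
ee_rot: [0.001, 0.011, 1.0, 0.0]
force: [-0.1, -0.3, -4.4]
grip_width: 0.326
grip_force: 80.5
t 10.7 pos [562.1 218.9  30.1] yaw 88.8 width 27.7 gf 80.5 F [-0.1 -0.3 -4.4] j [ 0.18  0.7   1.46  0.    0.98 -1.37]
```

```bash
python3 -m handwheel '[[[1,0,0,-0.03,0],[0.6,0,0,0,0],[0.1,0,0,0,0],[0,0,0,0,0],[0,0,0,0.3,0],[0,0,0,0.7,0],[0,0,0,0.9,0],[0,0,0,0.9,0]]]'
python3 -m handwheel '[[[0,-0.1,-0.6,0.2,-0.2],[0,-0.1,-0.7,0.2,-0.2],[0,-0.1,-0.7,0,-0.2],[0,-0.1,-0.7,0,-0.2],[0,-0.1,-0.7,0,-0.19],[0,-0.1,-0.7,0,0],[0,-0.1,-0.4,0,0],[0,0,0,0,0],[0,0,0,0,0]]]'
python3 - <<'E'
from h import *
state(); shot('wrist','w5.png')
E
```

```text
time_s: 11.5
eef_pos: [561.7, 218.2, 170.8]
ee_rot: [0.0, 0.011, 1.0, 0.0]
force: [1.3, -0.8, 0.3]
grip_width: 0.502
grip_force: 0.0
time_s: 12.4
eef_pos: [527.0, -6.6, 188.9]
ee_rot: [0.001, 0.081, 0.997, 0.0]
force: [-0.1, 0.3, 0.5]
grip_width: 0.505
grip_force: 0.0
t 12.4 pos [527.   -6.6 188.9] yaw 80.8 width 42.9 gf 0.0 F [-0.1  0.3  0.5] j [-0.24  0.35  1.56  0.    1.23 -1.64]
```

View pics/w5.png

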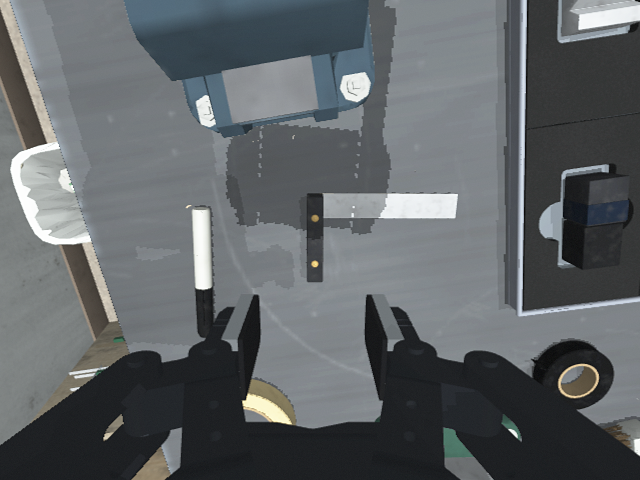

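The riser sits in its bay at (595,220). The square's dots are at (315,218) and (315,264), and the marker runs from (202,206) to about (205,335).

Run:
```python
from h import *
a=px2w('w5.png',[(315,218),(315,264)],22)[:,:2]; print(a,a.mean(0))
print('blade', px2w('w5.png',[(458,194),(457,219),(323,218)],2))
print('stock end',px2w('w5.png',[(307,282),(323,282)],22),px2w('w5.png',[(307,194),(323,194)],0))
print('marker',px2w('w5.png',[(192,208),(211,208),(194,290),(214,290)],8))
```

```text
[[525.3  -3.4]
 [565.2  -9.8]] [545.25  -6.6 ]
blade [[528.6 121.8   2. ]
 [550.7 119.7   2. ]
 [530.8   3.    2. ]]
stock end [[580.4 -19.3  22. ]
 [582.7  -5.6  22. ]] [[507.9  -7.5   0. ]
 [510.1   6.2   0. ]]
marker [[ 502.7 -106.8    8. ]
 [ 505.4  -90.7    8. ]
 [ 577.2 -123.9    8. ]
 [ 580.1 -105.8    8. ]]
```

```bash
python3 -m handwheel '[[[0,0.18,0,-0.4,0],[0,0.18,0,-0.6,0],[0,0,0,-0.7,0],[0,0,0,-0.7,0],[0,0,0,-0.7,0],[0,0,0,-0.4,0],[0,0,0,-0.12,0],[0,0,0,0,0],[0.5,0,0,0,0],[1,0,0,0,0]]]' 80
python3 -m handwheel '[[[1,0,0,0,0],[1,0,0,0,0],[1,0,0,0,0]]]' 80
python3 - <<'E'
from h import *
state()
E
```

```text
time_s: 13.45
eef_pos: [545.7, -6.7, 8.3]
ee_rot: [0.001, 0.08, 0.997, -0.0]
force: [0.7, -2.8, 1.6]
grip_width: 0.169
grip_force: 1.0
time_s: 13.75
eef_pos: [545.7, -6.7, 8.5]
ee_rot: [0.001, 0.08, 0.997, -0.0]
force: [-1.0, 2.1, 6.3]
grip_width: 0.14
grip_force: 79.0
t 13.75 pos [545.7  -6.7   8.5] yaw 80.8 width 11.9 gf 79.0 F [-1.   2.1  6.3] j [-0.23  0.63  1.66  0.    0.85 -1.64]
```

```bash
python3 -m handwheel '[[[1,0,0,0.3,0],[1,0,0,0.5,0],[1,0,0,0.6,0],[1,0,0,0.7,-0.3],[1,-0.08,0.6,0,-0.8],[1,-0.08,0.6,0,-0.9],[1,-0.08,0.6,0,-0.9],[1,-0.08,0.6,0,-0.9],[1,-0.08,0.6,0,-0.9],[1,-0.08,0.6,0,-0.9]]]'
python3 -m handwheel '[[[1,-0.08,0.6,0,-0.9],[1,-0.08,0.6,0,-0.9],[1,-0.08,0.6,0,-0.9],[1,-0.08,0.6,0,-0.9],[1,-0.02,0.53,0,-0.96],[1,0,0,0,0],[1,0,0,0,0],[1,0,0,0,0]]]'
python3 - <<'E'
from h import *
state(); shot('wrist','w6.png')
E
```

```text
time_s: 14.75
eef_pos: [520.5, 174.5, 112.5]
ee_rot: [0.0, 0.456, 0.89, 0.0]
force: [0.0, 0.6, -2.7]
grip_width: 0.138
grip_force: 78.8
time_s: 15.55
eef_pos: [504.0, 319.0, 112.1]
ee_rot: [0.0, 0.71, 0.704, -0.0]
force: [-0.3, -0.1, -3.3]
grip_width: 0.134
grip_force: 78.7
t 15.55 pos [504.  319.  112.1] yaw -0.4 width 11.4 gf 78.7 F [-0.3 -0.1 -3.3] j [ 0.37  0.58  1.42 -0.    1.14  0.38]
```

View pics/w6.png

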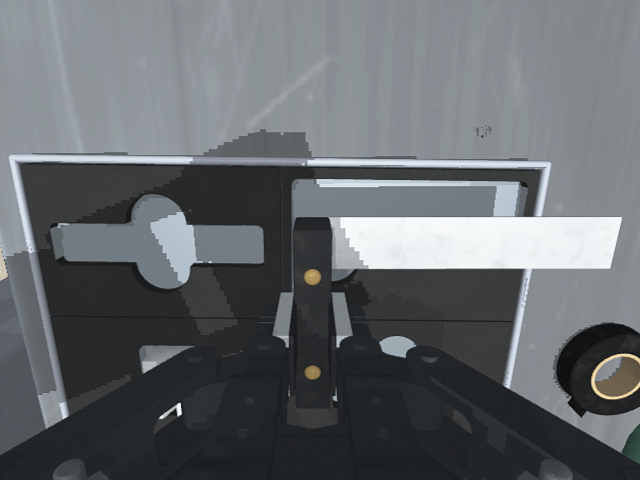

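Run:
```python
from h import *
z=112.1-8.5
q=px2w('w6.png',[(620,217),(611,269),(332,217)],z+2)[:,:2];print('blade',q)
print('dots',px2w('w6.png',[(313,277),(313,372)],z+22)[:,:2])
q=px2w('w6.png',[(293,180),(524,183)],22)[:,:2];print('bay outer',q)
q=px2w('w6.png',[(53,226),(263,227),(262,265),(57,262)],22)[:,:2];print('markbay',q,q.mean(0))
```

```text
blade [[627.7 357.4]
 [628.8 335.3]
 [512.9 358.2]]
dots [[505.1 340.5]
 [504.9 300.7]]
bay outer [[493.3 362.9]
 [633.5 360.1]]
markbay [[342.1 335.3]
 [473.8 333.8]
 [472.1 308.5]
 [339.9 311.5]] [406.975 322.275]
```

```bash
python3 -m handwheel '[[[1,0,0,-0.3,-0.11],[1,0,0,-0.5,0],[1,0,0,-0.5,0],[1,0,0,-0.3,0],[1,0,0,-0.14,0],[1,0,0,0,0],[1,0,0,0,0]]]'
python3 - <<'E'
from h import *
state()
E
```

```text
time_s: 16.3
eef_pos: [504.5, 319.9, 26.0]
ee_rot: [0.0, 0.715, 0.699, 0.001]
force: [-0.5, -0.4, -2.4]
grip_width: 0.137
grip_force: 78.7
t 16.3 pos [504.5 319.9  26. ] yaw -1.4 width 11.6 gf 78.7 F [-0.5 -0.4 -2.4] j [ 0.37  0.69  1.48 -0.    0.97  0.39]
```

```bash
python3 -m handwheel '[[[1,0,0,-0.05,0],[1,0,0,0,0],[0.7,0,0,0,0],[0.3,0,0,0,0],[0.2,0,0,0,0],[0.2,0,0,0.3,0],[0.2,0,0,0.7,0],[0,0,0,0.9,0],[0,0,0,0.9,0]]]'
python3 -m handwheel '[[[0.2,0.08,-0.7,0.3,0.8],[0.2,0.08,-0.86,0.2,0.9],[0.2,0.08,-0.86,0,0.9],[0.2,0.08,-0.86,0,0.9],[0.2,0.08,-0.86,0,0.9],[0.2,0.08,-0.86,0,0.9],[0.2,0.08,-0.86,0,0.9],[0.2,0.08,-0.86,0,0.9],[0.2,0.08,-0.86,0,0.9],[0.2,0.08,-0.86,0,0.9]]]'
python3 -m handwheel '[[[0.2,0,-0.2,0,0.9],[0.2,0,0,0,0.19],[0.2,0,0,0,0],[0.2,0,0,0,0]]]'
python3 - <<'E'
from h import *
state(); shot('wrist','w7.png')
E
```

```text
time_s: 17.2
eef_pos: [503.7, 319.7, 165.4]
ee_rot: [0.0, 0.715, 0.699, 0.0]
force: [-0.2, 0.6, -0.7]
grip_width: 0.5
grip_force: 0.0
time_s: 18.2
eef_pos: [543.9, -104.0, 189.0]
ee_rot: [0.001, 0.173, 0.985, -0.0]
force: [0.0, 1.0, 0.2]
grip_width: 0.402
grip_force: 0.0
time_s: 18.6
eef_pos: [543.9, -111.1, 188.0]
ee_rot: [0.0, 0.1, 0.995, -0.0]
force: [1.2, 0.0, -0.0]
grip_width: 0.4
grip_force: 0.0
t 18.6 pos [ 543.9 -111.1  188. ] yaw 78.5 width 34.0 gf 0.0 F [ 1.2  0.  -0. ] j [-0.41  0.41  1.47  0.    1.26 -1.78]
```

View pics/w7.png

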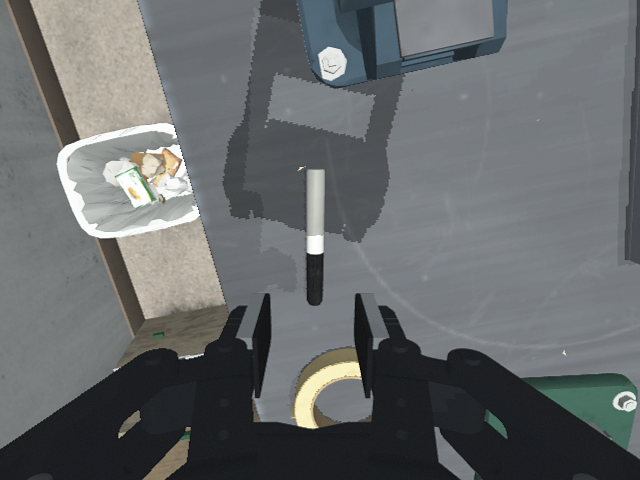

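The marker runs from (316,170) to (315,304) and is in line with the gripper. The masking tape is beyond it, around (340,400).

Run:
```python
from h import *
q=px2w('w7.png',[(316,170),(315,304)],8)[:,:2];print(q,q.mean(0),np.degrees(np.arctan2(*(q[1]-q[0])[::-1])))
print('tape near edge',px2w('w7.png',[(325,352),(297,400)],12))
```

```text
[[ 505.1  -99.4]
 [ 624.7 -124.3]] [ 564.9  -111.85] -11.760636485638804
tape near edge [[ 673.5 -124.4   12. ]
 [ 721.  -161.8   12. ]]
```

```bash
python3 -m handwheel '[[[0.2,0.21,-0.01,-0.4,0],[0.2,0.2,0,-0.6,0],[0.2,0,0,-0.7,0],[0.2,0,0,-0.7,0],[0.2,0,0,-0.7,0],[0.2,0,0,-0.4,0],[0.2,0,0,-0.14,0],[0.2,0,0,0,0],[0.6,0,0,0,0],[1,0,0,0,0]]]' 35
python3 -m handwheel '[[[1,0,0,0,0],[1,0,0,0,0],[1,0,0,0,0]]]' 35
python3 - <<'E'
from h import *
state()
E
```

```text
time_s: 19.65
eef_pos: [565.3, -112.9, 7.0]
ee_rot: [0.001, 0.1, 0.995, -0.0]
force: [-0.0, -0.1, 3.9]
grip_width: 0.164
grip_force: 36.6
time_s: 19.95
eef_pos: [565.3, -112.9, 7.0]
ee_rot: [0.001, 0.1, 0.995, -0.0]
force: [-0.6, 0.9, 6.8]
grip_width: 0.169
grip_force: 36.9
t 19.95 pos [ 565.3 -112.9    7. ] yaw 78.6 width 14.4 gf 36.9 F [-0.6  0.9  6.8] j [-0.4   0.69  1.56  0.    0.89 -1.77]
```

```bash
python3 -m handwheel '[[[1,0,0,0.3,0],[1,0,0,0.7,0],[1,0,0,0.8,0],[1,-0.1,0.4,0.5,0.1],[1,-0.3,0.8,0,0.14],[1,-0.3,0.8,0,0.14],[1,-0.3,0.8,0,0.14],[1,-0.3,0.8,0,0.14],[1,-0.3,0.8,0,0.14],[1,-0.3,0.8,0,0.14]]]'
python3 -m handwheel '[[[1,-0.3,0.8,0,0.14],[1,-0.3,0.8,0,0.14],[1,-0.3,0.8,0,0.04],[1,-0.3,0.8,0,0],[1,-0.08,0.31,0,0],[1,0,0,0,0],[1,0,0,0,0],[1,0,0,0,0]]]'
python3 - <<'E'
from h import *
state(); shot('wrist','w8.png')
E
```

```text
time_s: 20.95
eef_pos: [468.7, 148.7, 121.7]
ee_rot: [0.001, 0.034, 0.999, 0.0]
force: [0.8, 0.1, -0.4]
grip_width: 0.171
grip_force: 36.1
time_s: 21.75
eef_pos: [405.8, 321.9, 120.9]
ee_rot: [0.0, 0.012, 1.0, 0.0]
force: [0.2, -0.2, 0.6]
grip_width: 0.168
grip_force: 36.1
t 21.75 pos [405.8 321.9 120.9] yaw 88.6 width 14.3 gf 36.1 F [ 0.2 -0.2  0.6] j [ 0.44  0.41  1.66 -0.    1.06 -1.1 ]
```

View pics/w8.png

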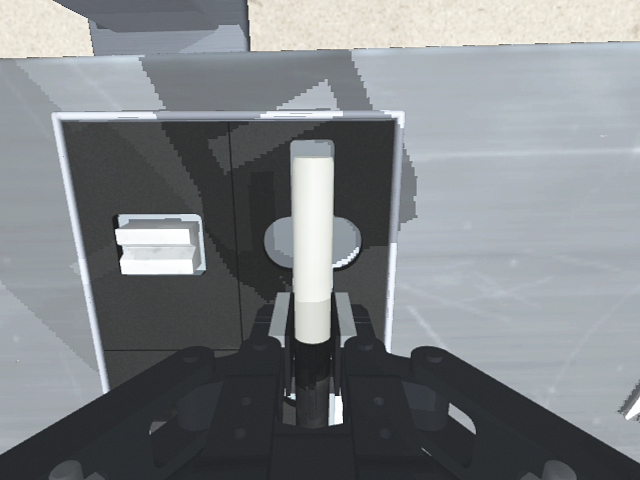

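The marker is held over its slot, in line with it; the slot's end is at (291–334, 140). The die is lying squarely in its bay at (160,245).

```bash
python3 - <<'E'
from h import *
print(px2w('w8.png',[(291,140),(334,140)],22))
print('marker end',px2w('w8.png',[(293,157),(333,157)],122))
print('die',px2w('w8.png',[(116,229),(194,223),(200,271),(122,275)],34).mean(0),'bay',px2w('w8.png',[(118,215),(202,213),(205,270),(123,275)],22).mean(0))
E
python3 -m handwheel '[[[1,0.01,0.01,-0.4,0],[1,0,0,-0.6,0],[1,0,0,-0.5,0],[1,0,0,-0.3,0],[1,0,0,-0.16,0],[1,0,0,0,0],[1,0,0,0,0]]]'
```

```text
[[339.4 311.   22. ]
 [340.1 337.3  22. ]]
marker end [[343.5 316.8 122. ]
 [343.9 331.3 122. ]]
die [403.95  225.225  34.   ] bay [403.475 223.275  22.   ]
time_s: 22.5
eef_pos: [406.4, 323.2, 23.1]
ee_rot: [0.0, 0.012, 1.0, 0.0]
force: [0.7, -0.0, -0.4]
grip_width: 0.166
grip_force: 36.4
```

```bash
python3 -m handwheel '[[[1,0,0,-0.04,0],[1,0,0,0,0],[0.7,0,0,0,0],[0.4,0,0,0,0],[0.4,0,0,0.2,0],[0.4,0,0,0.6,0],[0.4,0,0,0.9,0],[0.4,0,0,0.9,0],[0.4,-0.3,0.5,0.5,0],[0.4,-0.3,0.9,0.2,0]]]'
python3 -m handwheel '[[[0.4,-0.3,0.9,0,0],[0.4,-0.3,0.9,0,0],[0.4,-0.3,0.6,0,0],[0.4,0,0,0,0]]]'
python3 - <<'E'
from h import *
state(); c=shot('top','top9.png'); s=shot('scene','sc9.png')['img']
i=c['img']; a=cv2.resize(i[205:390,190:315],None,fx=3.2,fy=3.2,interpolation=cv2.INTER_CUBIC)
b=cv2.resize(s[180:290,180:350],None,fx=2.3,fy=2.3,interpolation=cv2.INTER_CUBIC)
o=np.zeros((592,795,3),np.uint8); o[:a.shape[0],:a.shape[1]]=a; o[:b.shape[0],402:402+b.shape[1]]=b; cv2.imwrite('pics/c9.png',o)
E
```

```text
time_s: 23.5
eef_pos: [376.7, 393.3, 189.5]
ee_rot: [0.002, 0.014, 1.0, 0.001]
force: [0.9, 0.5, 0.1]
grip_width: 0.305
grip_force: 0.0
time_s: 23.9
eef_pos: [328.4, 516.0, 185.6]
ee_rot: [-0.0, 0.01, 1.0, 0.0]
force: [0.3, -0.1, 0.4]
grip_width: 0.298
grip_force: 0.0
t 23.9 pos [328.4 516.  185.6] yaw 88.9 width 25.3 gf 0.0 F [ 0.3 -0.1  0.4] j [ 0.81  0.54  1.28  0.    1.32 -0.74]
```

View pics/c9.png

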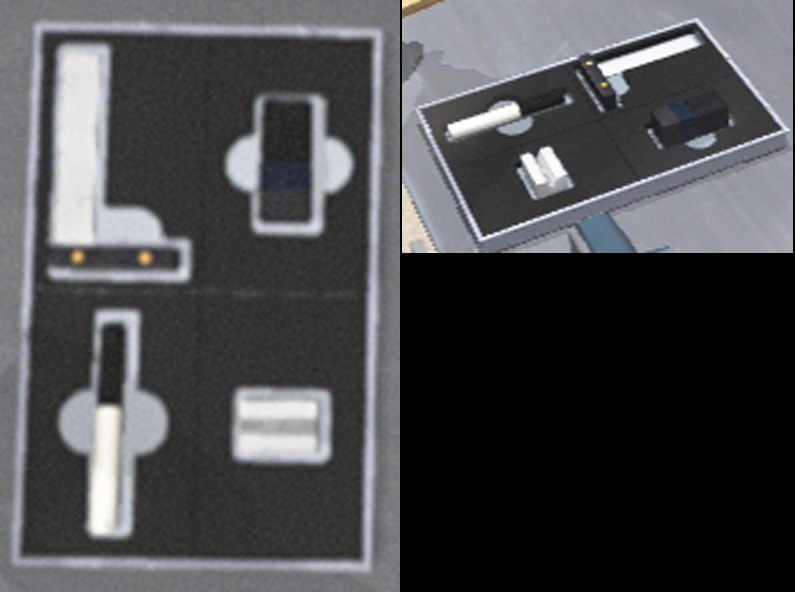

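The picture shows all four parts in their cut-outs, allowing for the view angle: the square at (80,160), the riser at (288,165), the marker at (105,425) and the die at (280,425). Each has clear foam margins and the arm is well away, so I'm handing the job in.

```bash
python3 -c "
from rig import ctrl
print(ctrl.finish_job())"
```

```text
the job is handed in; nothing more can be done
None
```

The job is handed in at about 24 s of robot time. The die came out of the riser block's cut-out first, all four parts look flat and square in their own cut-outs in the last picture, and neither roll of tape was touched.

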